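Drop the trolley wheel into its upturned fork

TASK

Fit a wheel into the upturned fork: of the two wheels standing in wooden chocks, take the one whose axle is long enough to span both cheeks. Lower it, still held, until both axle ends rest on the bottoms of the two open slots, the wheel about midway between the cheeks, then let go. Leave the other wheel standing in its chock.

Things in the scene. Friction and masses are not known exactly. Their poses are not given: they have to be found in the camera images.
- wheel: The wheel to fit: black tyre 130 mm in diameter, flat sides 36 mm apart, 0.45 kg, fixed axle 12 mm thick, 144 mm long (54 mm out each side; the first 8 mm is a 26 mm boss). Origin: its centre; y along the level axle; x, z may turn about it. Stands in a fixed chock (145 x 56, 27 mm high), centre 77 mm up. Grip the flat sides from above, fingertips at least 30 mm above the axle to clear the fork.
- spare_wheel: The wrong wheel: same tyre and width, but its axle is only 72 mm long (18 mm stub each side). Origin and axes as for the other wheel. Stands in a like chock. Which chock holds which wheel, and where the fork stands, varies. (A shelf on the wall behind reaches forward to x = 0.665 m, 0.50 m above the bench: keep the wrist clear of it.)
- fork: Fixed. Base plate 120 (x) x 130 (y) x 10 mm, origin under its centre, on the bench. Two upright grey cheeks 8 mm thick, 68 mm wide, inner faces at y = -42 and +42 mm. At x = 0 each has a slot 20 mm wide, open upward, bottom 79 mm up, flaring at 45 degrees from 93 mm up to 52 mm wide at the top, 109 mm up. Seated axle centre: z = 85 mm. The axle lies along y, through both slots.

How it is judged:
By the outcome, as a careful person would: the job done as asked, in the order asked, and still so for the second after the job is handed in, with the robot touching nothing.
It also fails if it takes over 37 s, if anything falls off the work surface, if the arm or the gripper's body presses on something with over 40 N, if the wrist force passes 120 N, or if a joint passes its speed limit or range.

ROBOT

A 6-joint arm with a two-finger parallel gripper is mounted at the origin on a cart in front of the work surface, level with it; the furniture and walls round the work are solid. World frame = base frame: x ahead of the robot, y to its left, z up, the work surface at z = 0. Lengths are in mm, angles in rad, forces in N, time in s.
With the tool pointing down it reaches from about 300 to 775 mm from the base axis. Payload 14.6 kg.
Tool frame: the origin (TCP) lies between the finger pads; the fingertips stand manip.tip_reach ahead of it and the grasp point (between the pads) lies 5 mm behind it (manip.tip_reach is the distance from the TCP to the fingertips, in mm); z points along the fingers, y is the line along which they close (so a half turn about z gives the same grasp; the last joint's range is limited). The gripper opens to 94 mm and grips with 3 to 60 N. Pads are 16 mm wide; open, the fingers measure 119 mm over their backs; the gripper's body (75 mm by 177 mm) begins 78 mm behind the grasp point.
Start: joints at [1.063, 0.3, 1.521, -0, 1.321, -0.067], TCP at [234.661, 497.417, 219.446] pointing down, gripper open.
Joint ranges: [-3.03, 3.03], [-0.79, 2.21], [0.23, 2.52], [-1.04, 4.18], [0, 3.07], [-2.55, 2.55]. Speed limits (rad/s): [2.22, 2.22, 2.57, 3.14, 3.14, 3.14].

INTERFACE

Orientations are given as [roll, pitch, yaw] about the fixed x, y, z axes, in that order (R = Rz(yaw) Ry(pitch) Rx(roll)).
In Python, from cell import manip gives the robot as it stands. The module is installed in compiled form; this text tells all that it offers.
- The arm moves only by the shell command python3 -m creep 'ROWS' [FORCE]. ROWS is JSON, a list of rows, each a list of 3 entries, a list of its own where there are three numbers: the opening, from -1 (shut) to 1 (fully open), then the shift along the tool's x, y, z in cm, then the turn about the tool's z in units of 5 degrees (1.0 is 5 degrees). In form: [[grip, [tx, ty, tz], roll], ...]. A call has 1 to 12 rows; each row is the pose to reach, as a shift and turn from the pose commanded when the call began, along the tool's axes at that moment; what a row does not reach only later rows make up. A row lasts 1/10 s, in which the tool goes at most 50 mm and 8.59 degrees, less where a joint would pass 70% of its speed; a pose out of reach is approached as far as the arm can. A call with a gripper value outside its range is refused whole. The fingers move at their own pace and stop on an object; FORCE is the grip in N (left out, the last holds). Time passes only in rows, so rows that repeat a pose let the fingers close. It gives the time, the measured TCP pose, the force, the opening and the grip force at its end, in the units of the state.
- manip.read_state(): the state, without advancing time (a new reading comes with each control period).
- manip.camera(name): name is "scene" or "top"; returns the picture (384x512x3 uint8, red, green, blue); there is no depth.
- manip.camera_params(name): a dict with "fovy" (degrees; the focal length in pixels is half the picture's height over the tangent of half this angle, whatever the lens; pixels are square), "cx", "cy" (the principal point, pixels), "k1" (the pictures are not rectified: a ray, as slopes to the right and down, at radius r is drawn at 1 + k1 r^2 times it, then the intrinsics apply), "origin" and "attitude" of the camera in the world. Camera axes: x right, y down, z forward; pixel columns grow to the right and rows downward; lengths in mm; the calibration is good to about 2 mm. A picture is of the moment at which its call begins. camera_params takes no time and is no camera call.
- manip.sign_off(): hands the job in; it is judged then, once.
The state is a dict: "clock": time; "joints": joint angles; "qd": joint speeds; "effort": joint torques, N m; "eef_pos": TCP position; "eef_rot": TCP orientation; "wrist_force": force on the tool from outside, world axes, zero at the start; "moment": the same for the moment, N m; "finger_gap": finger opening in mm; "finger_force": force on a finger pad.
Only numpy, scipy, OpenCV 4.12 (cv2) and the standard library are available. Lean on these libraries where they do the work, as an engineer would, in place of code of your own. Each camera call takes 0.05 s, during which the arm holds its last target. There are 200 camera calls.

## Working session

There is one attempt and no reset: what is moved stays moved. The work goes in short steps, Python scripts to look and compute and a shell command to move; the robot and the scene stay as the last step left them, time stands still between calls to the robot, and variables do not carry over. Pictures are saved under pics/ and viewed, at most 13 in all, crops included, and the job is handed in when it is done.

```bash
mkdir -p pics
python3 - <<'E'
from cell import manip
import cv2
s=manip.read_state()
print({k:s[k] for k in('clock','eef_pos','eef_rot','finger_gap')},manip.tip_reach)
for n in('scene','top'):
    print(n,manip.camera_params(n)); cv2.imwrite(f'pics/{n}0.png',manip.camera(n)[:,:,::-1])
E
```

```text
{'clock': 0.0, 'eef_pos': array([234.54284554, 497.1965411 , 218.87202369]), 'eef_rot': array([-3.14038778e+00, -6.85485424e-05,  2.70078797e+00]), 'finger_gap': 94.27633918486542} 14.0
scene {'fovy': 52.753042674599115, 'cx': 255.7687630491037, 'cy': 189.49841145553913, 'k1': -0.06836706241947355, 'origin': array([ 162.28114652, -451.89164896,  800.68337225]), 'attitude': array([-2.43976534,  0.0184126 , -0.68244194])}
top {'fovy': 42.46753272153492, 'cx': 245.68450286419434, 'cy': 186.8723979920715, 'k1': -0.05146780229311902, 'origin': array([ 407.08719689,    7.0960736 , 1183.17325332]), 'attitude': array([-3.01147181, -0.01130514, -1.56158512])}
```

View pics/scene0.png

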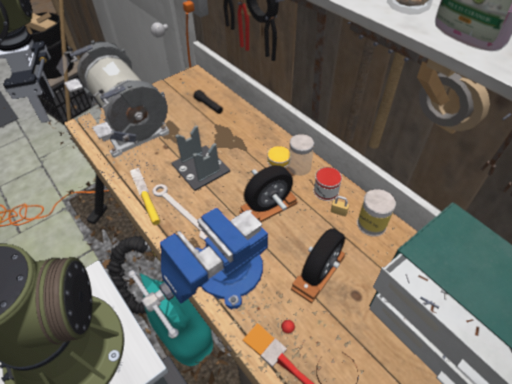

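View pics/top0.png

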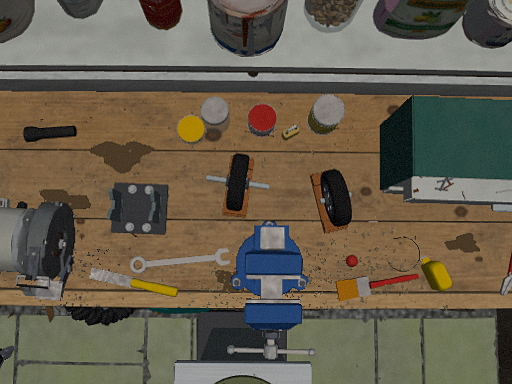

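The top view shows the long-axle wheel at (238,182) with axle ends near (206,178) and (269,187). The fork is at (138,208), the stub wheel at (335,198) and the vise at (270,260). Next I enlarge these regions in both views.

```bash
cat > h.py <<'E'
from cell import manip
import numpy as np, cv2
from scipy.spatial.transform import Rotation as R
P={n:manip.camera_params(n) for n in('scene','top')}
def K(n):
    p=P[n]; f=192/np.tan(np.radians(p['fovy'])/2)
    return np.array([[f,0,p['cx']],[0,f,p['cy']],[0,0,1.]]),np.array([p['k1'],0,0,0,0.])
def ray(n,uv):
    k,d=K(n); x=cv2.undistortPoints(np.array([[uv]],float),k,d)[0,0]
    v=R.from_euler('xyz',P[n]['attitude']).apply([x[0],x[1],1]); return np.array(P[n]['origin']),v/np.linalg.norm(v)
def proj(n,X):
    k,d=K(n); Rw=R.from_euler('xyz',P[n]['attitude']).as_matrix().T
    return cv2.projectPoints(np.array(X,float).reshape(-1,3),cv2.Rodrigues(Rw)[0],-Rw@P[n]['origin'],k,d)[0][:,0]
def plane(n,uv,z):
    o,v=ray(n,uv); return o+v*(z-o[2])/v[2]
def tri(a,b):  # top uv, scene uv -> point, gap
    o1,v1=ray('top',a);o2,v2=ray('scene',b)
    t=np.linalg.lstsq(np.c_[v1,-v2],o2-o1,rcond=None)[0]
    p,q=o1+v1*t[0],o2+v2*t[1]; return (p+q)/2,np.linalg.norm(p-q)
def crop(n,x,y,w,h,s,im=None):
    im=manip.camera(n)[:,:,::-1] if im is None else im
    c=cv2.resize(im[y:y+h,x:x+w],None,fx=s,fy=s,interpolation=cv2.INTER_CUBIC)
    for i in range(0,w,10): cv2.line(c,(i*s,0),(i*s,8 if (x+i)%50 else 20),(0,255,255),1); (x+i)%50 or cv2.putText(c,str(x+i),(i*s+2,20),0,.4,(0,255,0),1)
    for i in range(0,h,10): cv2.line(c,(0,i*s),(8 if (y+i)%50 else 20,i*s),(0,255,255),1); (y+i)%50 or cv2.putText(c,str(y+i),(4,i*s-2),0,.4,(0,255,0),1)
    return c
E
python3 - <<'E'
from h import *
t=cv2.imread('pics/top0.png');s=cv2.imread('pics/scene0.png')
# multiples of 10 origins
cv2.imwrite('pics/a.png',crop('top',100,140,180,100,4,t))
cv2.imwrite('pics/b.png',crop('scene',160,120,150,110,5,s))
E
```

```text
(no output)
```

View pics/a.png

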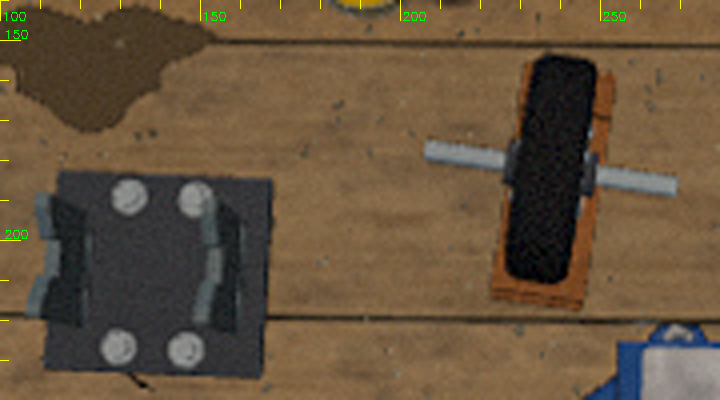

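View pics/b.png

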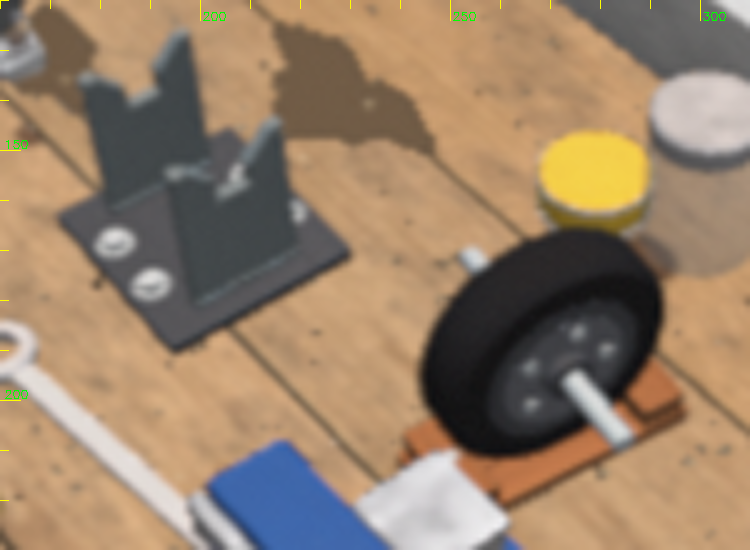

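```bash
cat > m.py <<'E'
from h import *
T=lambda x,y:((x+.5)/4-.5+100,(y+.5)/4-.5+140)
S=lambda x,y:((x+.5)/5-.5+160,(y+.5)/5-.5+120)
pr=lambda n,p:print(n,np.round(p,1))
L,g1=tri(T(427,149),S(468,256)); Rr,g2=tri(T(676,185),S(624,437))
pr('axleL',[*L,g1]);pr('axleR',[*Rr,g2]);d=L-Rr
pr('mid',(L+Rr)/2);print('len',np.linalg.norm(d),'yaw',np.degrees(np.arctan2(-d[0],d[1])))
A,B=plane('top',T(427,149),77),plane('top',T(676,185),77);pr('midplane77',(A+B)/2);d=A-B;print(np.linalg.norm(d),np.degrees(np.arctan2(-d[0],d[1])))
# tyre extents in top: silhouette centre
c=[plane('top',T(*p),10) for p in((60,171),(273,179),(262,377),(45,369))]
pr('base corners',c);cc=np.mean(c,0);pr('base ctr top',cc)
d=(c[0]-c[1]+c[3]-c[2])/2;print('wy',np.linalg.norm(d),'yaw',np.degrees(np.arctan2(-d[0],d[1])))
e=(c[0]-c[3]+c[1]-c[2])/2;print('wx',np.linalg.norm(e),'yaw',np.degrees(np.arctan2(e[1],e[0])))
cs=[plane('scene',S(*p),10) for p in((58,217),(350,253))];pr('scene diag',cs);pr('ctr scene',np.mean(cs,0))
for n,a,b in(('farlo',(38,297),(90,77)),('farhi',(42,215),(181,32)),('nearlo',(203,305),(176,172)),('nearhi',(207,222),(272,122)),('farslot',(52,258),(146,97)),('nearslot',(216,264),(233,187))):
    p,g=tri(T(*a),S(*b));pr(n,[*p,g])
E
python3 m.py
```

```text
axleL [573.8  85.4  75.    0.8]
axleR [ 5.542e+02 -5.560e+01  7.990e+01  5.000e-01]
mid [564.   14.9  77.4]
len 142.4459996900497 yaw -7.917653173938596
midplane77 [564.3  14.6  77. ]
142.25030748654333 -7.689236274916341
base corners [[568.3 309.8  10. ]
 [564.8 181.7  10. ]
 [446.6 184.7  10. ]
 [449.8 313.6  10. ]]
base ctr top [507.4 247.4  10. ]
wy 128.54111578487127 yaw -1.490809651424973
wx 118.3711613843804 yaw -1.6903599809498469
scene diag [[449.6 309.1  10. ]
 [561.1 178.1  10. ]]
ctr scene [505.4 243.6  10. ]
farlo [483.7 294.6 107.2   3.6]
farhi [533.3 290.1 113.    8.1]
nearlo [480.3 204.6 105.4   4.2]
nearhi [530.5 199.8 112.1   8.1]
farslot [510.7 294.6  76.2   2.1]
nearslot [5.074e+02 2.019e+02 7.860e+01 5.000e-01]
```

Measured heights agree with the text: axle at 77, slot bottoms about 77-79. The axle is 142 long, and the base is 118 x 128. Next I check obstacle heights (vise, grinder) and work out the shifts.

```bash
cat >> h.py <<'E'
def rows(cmd,yaw,*ts):  # commanded xyz,yaw -> rows for targets (x,y,z,yaw deg)
    for t in ts:
        w=np.array(t[:3])-cmd; c,s=np.cos(yaw),np.sin(yaw)
        print(t,'cm',np.round([(c*w[0]+s*w[1])/10,(s*w[0]-c*w[1])/10,-w[2]/10],2),'roll',round(-(t[3]-np.degrees(yaw))/5,2))
E
python3 - <<'E'
from h import *
for n,a,b in(('vise rear jaw corner L',(258,226),(217,209)),('vise jaw corner R',(286,226),(245,198+15)),('grinder hub',(67,240),(141,115))):
    p,g=tri(a,b);print(n,np.round(p),round(g,1))
print('vise rear edge z150',plane('top',(270,221),150),'z0',plane('top',(270,221),0))
print('grinder edge',plane('top',(75,240),150))
rows(np.array([234.661,497.417,219.446]),2.7008,(234.7,497.4,340,154.74),(330,230,340,160),(564.2,14.7,340,172.2),(564.2,14.7,230,172.2))
E
```

```text
vise rear jaw corner L [432. -17. 149.] 61.7
vise jaw corner R [445. -78. 179.] 33.2
grinder hub [425. 364. 164.] 3.3
vise rear edge z150 [470.9473998 -54.8665782 150.       ] z0 [480.21886555 -63.86255031   0.        ]
grinder edge [426.85632692 351.59591137 150.        ]
(234.7, 497.4, 340, 154.74) cm [ -0.     0.   -12.06] roll 0.0
(330, 230, 340, 160) cm [-20.03 -20.12 -12.06] roll -1.05
(564.2, 14.7, 340, 172.2) cm [-50.4  -29.6  -12.06] roll -3.49
(564.2, 14.7, 230, 172.2) cm [-50.4  -29.6   -1.06] roll -3.49
```

```bash
python3 -m creep '[[1,[0,0,-5],0],[1,[0,0,-10],0],[1,[0,0,-12],0],[1,[-3.3,-3.3,-12],-0.2],[1,[-6.6,-6.6,-12],-0.4],[1,[-10,-10,-12],-0.6],[1,[-13.3,-13.3,-12],-0.8],[1,[-16.6,-16.6,-12],-1],[1,[-20,-20,-12],-1],[1,[-20,-20,-12],-1]]' 30
python3 -c "
from h import *
rows(np.array([234.661,497.417,219.446]),2.7008,(564.2,14.7,340,172.2))"
```

```text
clock: 1.1
eef_pos: [331.5, 227.4, 339.6]
eef_rot: [-3.141, 0.001, 2.783]
wrist_force: [0.8, 0.9, -0.6]
finger_gap: 94.0
finger_force: 0.0
(564.2, 14.7, 340, 172.2) cm [-50.4  -29.6  -12.06] roll -3.49
```

```bash
cat >> h.py <<'E'
def adv(cmd,yaw,t,r):
    c,s=np.cos(yaw),np.sin(yaw); return np.array(cmd)+10*np.array([c*t[0]+s*t[1],s*t[0]-c*t[1],-t[2]]),yaw-np.radians(5*r)
E
python3 -c "
from h import *
c,y=adv([234.661,497.417,219.446],2.7008,(-20,-20,-12),-1);print(c,y)
rows(c,y,(564.2,14.7,300,172.2))"
```

```text
[330.21245415 231.20295152 339.446     ] 2.7880664625997165
(564.2, 14.7, 300, 172.2) cm [-29.45 -12.21   3.94] roll -2.49
```

```bash
python3 -m creep '[[1,[-4,-1.7,0],-0.4],[1,[-8,-3.4,0],-0.8],[1,[-12,-5.1,0],-1.2],[1,[-16,-6.8,0],-1.6],[1,[-20,-8.4,1],-2],[1,[-24,-10,2],-2.3],[1,[-27,-11.2,3],-2.5],[1,[-29.4,-12.2,4],-2.5],[1,[-29.4,-12.2,4],-2.5],[1,[-29.4,-12.2,4],-2.5],[1,[-29.4,-12.2,4],-2.5],[1,[-29.4,-12.2,4],-2.5]]'
python3 -c "
from h import *
s=manip.read_state();print(s['eef_pos'],s['eef_rot'],s['joints'],s['qd'])
c,y=adv([330.212,231.203,339.446],2.788066,(-29.4,-12.2,4),-2.5);print(c,y)
rows(c,y,(564.2,14.7,180,172.2),(564.2,14.7,123,172.2))
# pads, tips
print(proj('top',[[564,15,77]]))
cv2.imwrite('pics/c.png',np.hstack([crop('top',170,120,140,140,3),crop('scene',200,80,120,140,3)]))"
```

```text
clock: 2.3
eef_pos: [563.5, 15.8, 300.2]
eef_rot: [3.141, 0.001, 3.007]
wrist_force: [-0.8, 0.0, -0.6]
finger_gap: 94.2
finger_force: 0.0
[563.4902058   15.83556491 300.20011275] [3.14142540e+00 1.10655531e-03 3.00726831e+00] [-3.69039879e-02  2.83406492e-01  1.35636138e+00  5.89784621e-05
  1.50070721e+00 -1.47338016e+00] [-0.00473603  0.0002211   0.00034354  0.00083253 -0.00143937 -0.00177585]
[563.79289377  14.96247173 299.446     ] 3.0062321564992915
(564.2, 14.7, 180, 172.2) cm [-0.04 -0.02 11.94] roll 0.01
(564.2, 14.7, 123, 172.2) cm [-0.04 -0.02 17.64] roll 0.01
[[237.29612656 181.50213945]]
```

View pics/c.png

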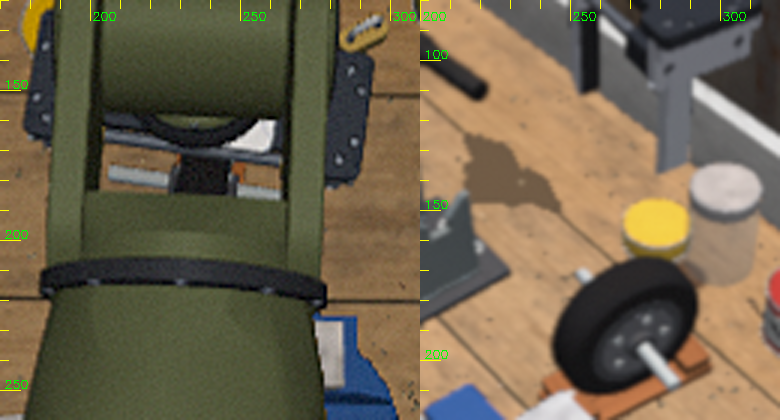

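The view shows the gripper over the wheel, with its fingers straddling the wheel plane and the axle visible at (212,178) and (255,184). I descend next.

```bash
python3 -m creep '[[1,[0,0,4],0],[1,[0,0,8],0],[1,[0,0,11],0],[1,[0,0,13],0],[1,[0,0,15],0],[1,[0,0,16.5],0],[1,[0,0,17.6],0],[1,[0,0,17.6],0],[1,[0,0,17.6],0]]'
python3 -c "
from h import *
cv2.imwrite('pics/d.png',crop('scene',220,80,120,140,4))"
```

```text
clock: 3.3
eef_pos: [564.0, 15.1, 124.1]
eef_rot: [3.142, 0.001, 3.006]
wrist_force: [-0.5, -0.8, 0.0]
finger_gap: 93.8
finger_force: 0.0
```

View pics/d.png

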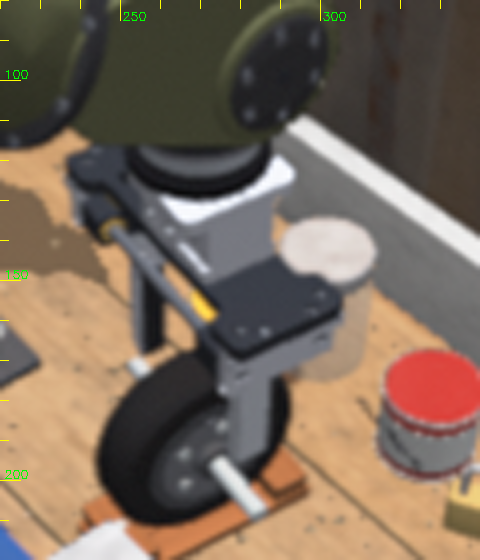

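The fingers straddle the tyre, with the near tip at about (281,195), above the axle. I close now.

```bash
python3 -m creep '[[-1,[0,0,0],0],[-1,[0,0,0],0],[-1,[0,0,0],0],[-1,[0,0,0],0],[-1,[0,0,0],0],[-1,[0,0,0],0],[-1,[0,0,0],0],[-1,[0,0,0],0],[-1,[0,0,0],0],[-1,[0,0,0],0]]' 40
python3 -c "
from h import *
y=3.0062;a=np.array([np.sin(y),-np.cos(y),0]);c=np.array([564,15,124.])
print(proj('scene',[c-a*50-[0,0,14],c+a*50-[0,0,14]]))"
```

```text
clock: 4.35
eef_pos: [563.8, 15.0, 123.4]
eef_rot: [-3.142, -0.0, 3.006]
wrist_force: [1.0, 0.0, -0.4]
finger_gap: 36.0
finger_force: 40.0
[[279.94339845 192.84819396]
 [257.39161962 166.39903199]]
```

```bash
python3 -m creep '[[-1,[0,0,-0.5],0],[-1,[0,0,-1.5],0],[-1,[0,0,-3],0],[-1,[0,0,-5],0],[-1,[0,0,-7],0],[-1,[0,0,-9],0],[-1,[0,0,-11],0],[-1,[0,0,-12.5],0],[-1,[0,0,-13],0],[-1,[0,0,-13],0],[-1,[0,0,-13],0]]'
python3 -c "
from h import *
rows(np.array([563.793,14.962,253.446]),3.00623,(507.5,247,253.4,178.4))
cv2.imwrite('pics/e.png',np.hstack([crop('top',170,120,120,120,3),crop('scene',220,60,120,120,3)]))"
```

```text
clock: 5.45
eef_pos: [563.5, 15.0, 252.7]
eef_rot: [-3.141, -0.001, 3.006]
wrist_force: [1.1, 0.1, -3.6]
finger_gap: 35.4
finger_force: 40.0
(507.5, 247, 253.4, 178.4) cm [ 8.71 22.23  0.  ] roll -1.23
```

View pics/e.png

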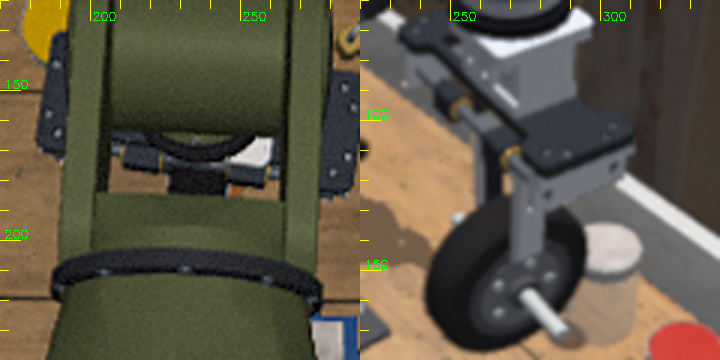

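The wheel is off its chock and held. The axle ends show at scene (289,171.7) and (252.3,132.3). I use these rays to check where the axle hangs in the grip.

```bash
python3 -c "
from h import *
y=3.00623;c=np.array([563.6,15,253.2]);a=np.array([np.sin(y),-np.cos(y),0]);x=np.array([np.cos(y),np.sin(y),0])
for uv,k in(((288.8,171.5),-72),((252.1,132.1),72)):
    o,v=ray('scene',uv);p=o+v*((c+a*k-o)@a)/(v@a);print('tool x %.1f, z %.1f'%((p-c)@x,(p-c)[2]),p)
"
```

```text
tool x -5.0, z -53.1 [558.84496244 -57.01708878 200.06225632]
tool x -1.2, z -48.4 [574.5162452   86.17795996 204.79106698]
```

```bash
python3 -m creep '[[-1,[1,2.5,0],-0.2],[-1,[2,5,0],-0.4],[-1,[3,7.6,0],-0.6],[-1,[4,10.2,0],-0.8],[-1,[5,12.8,0],-1],[-1,[6,15.4,0],-1.2],[-1,[7,18,0],-1.2],[-1,[8,20.4,0],-1.2],[-1,[8.7,22.2,0],-1.2],[-1,[8.7,22.2,0],-1.2],[-1,[8.7,22.2,0],-1.2],[-1,[8.7,22.2,0],-1.2]]'
python3 -c "
from h import *
s=manip.read_state();print(s['eef_pos'],s['eef_rot'],adv([563.793,14.962,253.446],3.00623,(8.7,22.2,0),-1.2))
cv2.imwrite('pics/f.png',np.hstack([crop('top',90,150,110,120,3),crop('scene',150,50,120,120,3)]))"
```

```text
clock: 6.75
eef_pos: [507.7, 245.9, 253.2]
eef_rot: [-3.141, -0.0, 3.11]
wrist_force: [0.1, 1.1, -3.6]
finger_gap: 35.6
finger_force: 40.0
[507.72741112 245.90511567 253.15700835] [-3.14121132e+00 -4.22639519e-04  3.11030332e+00] (array([507.54765994, 246.6718654 , 253.446     ]), np.float64(3.11094975511966))
```

View pics/f.png

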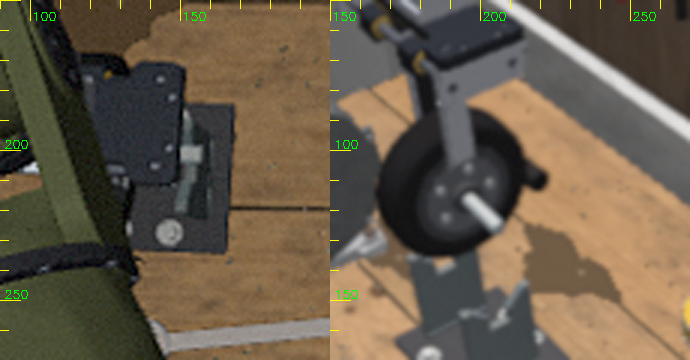

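The wheel is above the fork. The near axle end shows in the top view at about (153,200.7) and in the scene view at about (206,124). I triangulate it and check it against the slots.

```bash
python3 -c "
from h import *
p,g=tri((153.3,200.7),(206.2,124));print(p,g)
for z in(200,205,210):print(plane('top',(153.3,200.7),z),plane('scene',(206.2,124),z))
n=np.array([np.sin(3.11),-np.cos(3.11),0]);c=np.array([507.6,246.3,253.3])
for cam,uv in(('top',(153.3,200.7)),('scene',(206.2,124))):
    o,v=ray(cam,uv);print(cam,o+v*((c-72*n-o)@n)/(v@n))
"
```

```text
[507.37619619 179.55043719 205.47996017] 4.38729563498586
[506.00245673 181.57472167 200.        ] [512.49951595 184.30857319 200.        ]
[505.49941589 180.68739765 205.        ] [509.58434978 179.01293616 205.        ]
[504.99637505 179.80007363 210.        ] [506.66918361 173.71729913 210.        ]
top [501.95896734 174.44232811 240.19046833]
scene [506.98093341 174.28361807 209.46529668]
```

The axle end lines up with the near slot in x (about 507.4 for both). I lower in stages and watch the force.

```bash
python3 -m creep '[[-1,[0,0,2],0],[-1,[0,0,4],0],[-1,[0,0,6],0],[-1,[0,0,7.5],0],[-1,[0,0,8.5],0],[-1,[0,0,9.3],0],[-1,[0,0,9.8],0],[-1,[0,0,9.8],0],[-1,[0,0,9.8],0]]'
python3 -c "
from h import *
cv2.imwrite('pics/g.png',np.hstack([crop('top',90,150,110,120,3),crop('scene',150,80,120,120,3)]))"
```

```text
clock: 7.75
eef_pos: [507.8, 246.7, 156.0]
eef_rot: [3.141, 0.001, 3.111]
wrist_force: [-0.1, 0.1, -4.6]
finger_gap: 35.9
finger_force: 40.0
```

View pics/g.png

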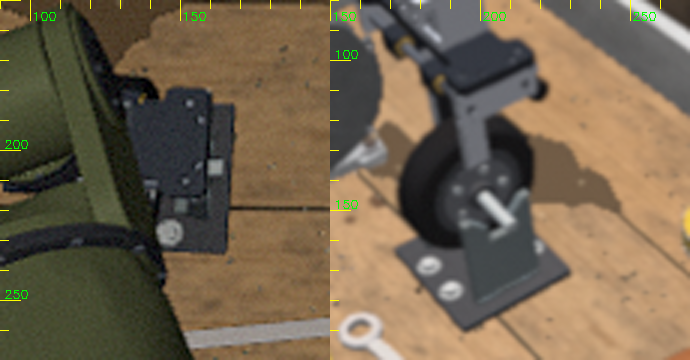

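The axle is entering the flare of the near slot (about (205,148) in the scene view), clear on both sides, with no contact force yet. I continue slowly.

```bash
python3 -m creep '[[-1,[0,0,0.3],0],[-1,[0,0,0.6],0],[-1,[0,0,0.9],0],[-1,[0,0,1.2],0],[-1,[0,0,1.5],0],[-1,[0,0,1.7],0],[-1,[0,0,1.8],0],[-1,[0,0,1.9],0],[-1,[0,0,1.9],0]]'
python3 -c "
from h import *
print(manip.read_state()['wrist_force'])"
```

```text
clock: 8.75
eef_pos: [507.5, 246.7, 136.4]
eef_rot: [-3.142, -0.0, 3.111]
wrist_force: [-0.3, 0.2, -3.3]
finger_gap: 35.8
finger_force: 40.0
[-0.30011638  0.19692836 -3.25848637]
```

```bash
python3 -m creep '[[-1,[0,0,0.1],0],[-1,[0,0,0.2],0],[-1,[0,0,0.3],0],[-1,[0,0,0.3],0]]'; python3 -m creep '[[-1,[0,0,0.1],0],[-1,[0,0,0.2],0],[-1,[0,0,0.2],0]]'
```

```text
clock: 9.15
eef_pos: [507.5, 246.6, 133.3]
eef_rot: [-3.141, -0.0, 3.111]
wrist_force: [-0.0, 0.4, -3.4]
finger_gap: 35.4
finger_force: 40.0
clock: 9.45
eef_pos: [507.6, 246.7, 131.5]
eef_rot: [3.142, 0.0, 3.111]
wrist_force: [-0.7, -0.3, -3.6]
finger_gap: 36.2
finger_force: 40.0
```

```bash
python3 -m creep '[[-1,[0,0,0.05],0],[-1,[0,0,0.1],0],[-1,[0,0,0.1],0]]'; python3 -c "
from h import *
cv2.imwrite('pics/h.png',crop('scene',160,90,100,110,5))"
```

```text
clock: 9.75
eef_pos: [507.7, 246.7, 131.2]
eef_rot: [3.141, 0.001, 3.111]
wrist_force: [-2.7, -0.5, 5.9]
finger_gap: 35.9
finger_force: 40.0
```

View pics/h.png

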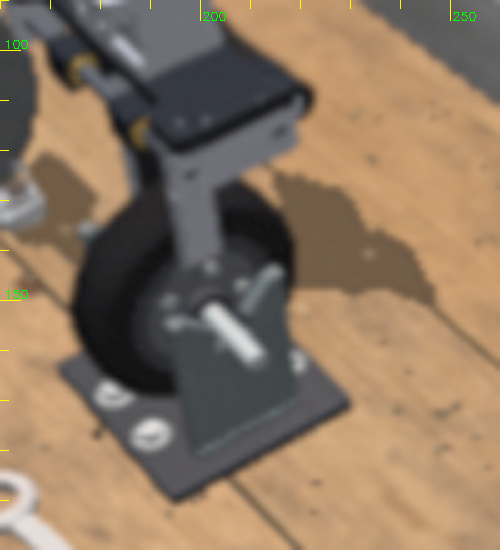

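The force rose by about 9.5 N at the expected seating height, and the near axle lies in its slot at (205-212,152-161). I release and rise.

```bash
python3 -m creep '[[0,[0,0,0],0],[0.4,[0,0,0],0],[0.5,[0,0,0],0],[0.5,[0,0,0],0],[0.5,[0,0,0],0],[0.5,[0,0,0],0]]'; python3 -m creep '[[0.5,[0,0,-1],0],[0.5,[0,0,-2.5],0],[0.5,[0,0,-5],0],[0.5,[0,0,-8],0],[0.5,[0,0,-12],0],[0.5,[0,0,-15],0],[0.5,[0,0,-18],0],[0.5,[0,0,-18],0]]'; python3 -m creep '[[0.5,[3,-3,0],0],[0.5,[6,-6,0],0],[0.5,[9,-9,0],0],[0.5,[12,-12,0],0],[0.5,[15,-15,0],0],[0.5,[15,-18,0],0],[0.5,[15,-21,0],0],[0.5,[15,-21,0],0],[0.5,[15,-21,0],0]]'
python3 -c "
from h import *
a=crop('top',90,150,110,120,4);b=crop('scene',160,110,90,120,4)
cv2.imwrite('pics/i.png',np.hstack([a,b]))"
```

```text
clock: 10.4
eef_pos: [507.5, 246.7, 130.4]
eef_rot: [3.142, -0.0, 3.111]
wrist_force: [0.6, -0.4, 0.0]
finger_gap: 70.4
finger_force: 0.0
clock: 11.2
eef_pos: [508.2, 247.0, 315.5]
eef_rot: [3.139, 0.007, 3.111]
wrist_force: [0.5, -0.1, -0.4]
finger_gap: 70.3
finger_force: 0.0
clock: 12.1
eef_pos: [351.1, 41.3, 310.4]
eef_rot: [3.141, 0.0, 3.109]
wrist_force: [-0.3, -0.2, -0.1]
finger_gap: 70.3
finger_force: 0.0
```

View pics/i.png

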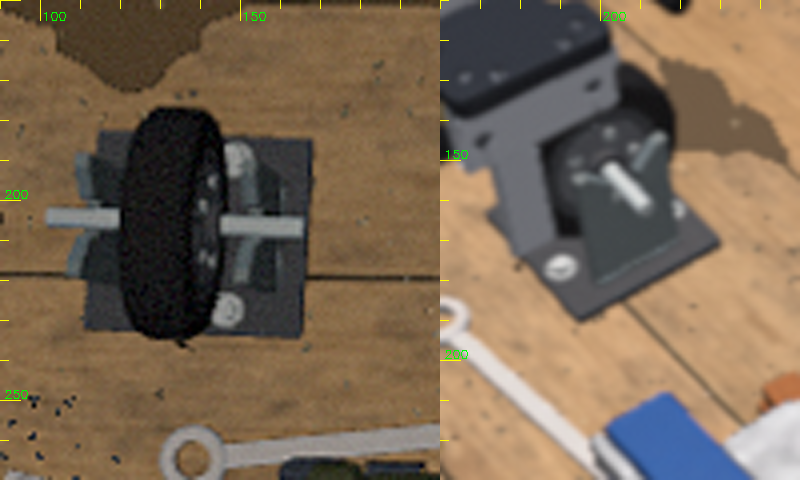

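The axle passes through both slots. In the top view its ends are at about (101.4,204.1) and (165.6,206.4), and the wheel stands between the cheeks. I check the numbers and hand in.

```bash
python3 -c "
from h import *
A=plane('top',(101.4,204.1),85);B=plane('top',(165.6,206.4),85);m=(A+B)/2
print(A,B,m,np.linalg.norm(A-B))
if abs(m[0]-508)<5 and abs(m[1]-247)<6 and abs(np.linalg.norm(A-B)-144)<4: print(manip.sign_off())"
```

```text
[508.65510227 317.96414434  85.        ] [505.10647034 174.11283939  85.        ] [506.88078631 246.03849187  85.        ] 143.8950684511819
the job is handed in; nothing more can be done
None
```

The long-axle wheel is seated in both fork slots and released, its centre within about 1–2 mm of the midpoint between the cheeks by the last picture; the spare wheel was not touched, and the job was handed in at about 12 s.

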